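# Butt the tube to the stop and snap the toggle clamp shut

### The job

Get the square steel tube ready for welding: with the fingertips push it along the channel of the fixture until its end butts against the end stop. Then push the toggle clamp's upright handle over, away from the tube and down, past its dead point until it snaps into lock and the rubber foot presses on the tube. Only push, do not grasp or lift the tube, leave the spray can, the offcut and the hammer where they are, and finish clear of everything.

Things in the scene. Friction and masses are not known exactly. Their poses are not given: they have to be found in the camera images.
- fixture: Fixed weld fixture. Origin on the bench under the tube channel's centreline; x points across, from tube to handle side; y along the channel, away from the stop; z up. Plate x -50..110, y -160..160 mm, top at z 12. Guide rails along y -110..30, 43 mm apart about x = 0, tops at z 24. Stop block at the -y end 67 mm wide, top at z 48. Clamp cheeks at x 29..85, y -60..-30, up to z 89.
- stop_face (a point): Centre of the end stop's face that meets the tube: fixture frame (0, -110, 32) mm; the face looks along the fixture's +y. Axes as the fixture's.
- tube: Loose grey square steel tube with flat black end caps, 40 x 40 x 160 mm (long along its y, which is the fixture's y), about 0.5 kg. Origin: centre of its underside, on the plate 12 mm above the bench. Starts 45 to 85 mm short of the stop; home when its origin is 80 mm from the stop face. Pushed on its +y end it slides with 2 to 6 N of friction.
- handle_part (a joint): Angle of the clamp's handle, rad. 0: open, standing up, leaning 0.10 from vertical to the fixture's +x; grows as it swings to +x and down. Dead point about 0.95: short of it a spring throws it back open, past it it snaps on by itself into lock at about 1.25, near level (stop at 1.30). Starting it takes about 10 N at the grip, square to the handle, falling to nothing at the dead point.
- handle_pivot (a point): The handle's pivot: fixture frame (75, -45, 62) mm. The handle turns about a line parallel to the fixture's y through it. Axes as the fixture's.
- handle_grip (a point): Point on the handle's centreline, 95 mm from the pivot, in its black rubber grip; moves with the handle. The grip is a cylinder of 18 mm diameter, 50 to 120 mm from the pivot; below it is a flat steel bar 10 mm thick in the swing direction, 16 mm wide.
- clamp_arm: Steel clamp arm 62 x 14 x 10 mm with a 20 mm rubber foot under its end, moved by the handle. Origin: its pivot, fixture frame (50, -45, 79) mm. Open, it is raised about 53 degrees towards the tube side, reaching about 130 mm above the bench; as the handle goes over, it swings down until the foot presses on the tube's top at fixture (0, -45), z = 52 mm.
- spray_can: Bystander: white spray can, 60 mm diameter, 170 mm tall, standing loose; origin at the centre of its underside.
- offcut: Bystander: short grey tube offcut 40 x 40 x 60 mm, standing loose; origin at the centre of its underside.
- hammer: Bystander: wooden-handled hammer, 26 cm long, lying loose along its x axis (head at +x, origin near its middle) on the robot's side of the fixture, under 40 mm high.
Mind the look-alikes: they are no part of the job. There is more than one size of the tube; the one meant has the size given above.

How it is judged:
On the way, in this order (a step that is already met when the one before it is completed fails the run):
1. the tube butts against the end stop (within 3 mm) while the clamp is still open (y of tube in the frame of stop_face below 0.083 m and value of joint handle_part below 0.3 rad), for 0.1 s.
2. the handle has snapped past its dead point into lock and the foot presses on the tube (value of joint handle_part above 1.12 rad and contact force between clamp_arm and tube above 2 N), for 0.2 s.
At the end, for the whole second after the job is handed in: The tube lies level in the channel, its end within 3 mm of the stop; the handle is locked (over 1.12 rad) and the clamp's foot presses on the tube with over 2 N; everything is at rest (all of step 2 and y of tube in the frame of stop_face below 0.083 m and angle between the y axis of tube and the y axis of fixture, either way round below 0.06 rad and angle between tube's own z axis and vertical below 0.05 rad and linear speed of tube below 0.01 m/s); the robot touches nothing.
It fails at once if the tube is lifted off the fixture plate (over 10 mm) (z of tube in the frame of fixture above 0.022 m).
It fails at once if the spray can is moved over 20 mm or knocked over (distance of spray_can from where it was at the start of the episode above 0.02 m or angle between spray_can's own z axis and vertical above 0.3 rad).
It fails at once if the offcut is moved over 20 mm or knocked over (distance of offcut from where it was at the start of the episode above 0.02 m or angle between offcut's own z axis and vertical above 0.3 rad).
It fails at once if the hammer is moved over 20 mm (distance of hammer from where it was at the start of the episode above 0.02 m).
It also fails if it takes over 46 s, if anything falls off the work surface, if the arm or the gripper's body presses on something with over 40 N, if the wrist force passes 120 N, or if a joint passes its speed limit or range.

### The arm

A 6-joint arm with a two-finger parallel gripper is mounted at the origin on the work surface. World frame = base frame: x ahead of the robot, y to its left, z up, the work surface at z = 0. Lengths are in m, angles in rad, forces in N, time in s.
With the tool pointing down it reaches from about 0.35 to 0.975 m from the base axis. Payload 4.9 kg.
Tool frame: the origin (TCP) lies at the very end of the fingers, on their centre line; the grasp point (between the pads) lies 19 mm behind it; z points along the fingers, y is the line along which they close (so a half turn about z gives the same grasp; the last joint's range is limited). The gripper opens to 85 mm and grips with 20 to 120 N. Pads are 22 mm wide; open, the fingers measure 114 mm over their backs; the gripper's body (76 mm by 85 mm) begins 54 mm behind the grasp point. The pads swing forward as they close: fully open they stand 13 mm farther back than shut.
Start: joints at [-1.334, 0.053, 1.613, -0, 1.476, -0.119], TCP at [0.218, -0.586, 0.231] pointing down, gripper open.
Joint ranges: [-3.01, 3.01], [-1.01, 2.22], [0.06, 2.58], [-1.02, 4.17], [0.09, 2.62], [-3.14, 3.14]. Speed limits (rad/s): [2.57, 2.57, 3.14, 3.14, 3.14, 3.14].

### API

Orientations are given as a rotation vector (axis times angle).
In Python, from station import ctrl gives the robot as it stands. The module is installed in compiled form; this text tells all that it offers.
- The arm moves only by the tool jog_arm, never from a script. Its argument "steps" is a list of rows, each an object with "delta_rot": the turn, a rotation vector about the tool's x, y, z in degrees, a list of three; "linear": the shift along the tool's x, y, z in m, a list of three; "grip": the finger opening in m, from 0 to 0.0854. In form: [{"delta_rot": [rx, ry, rz], "linear": [x, y, z], "grip": grip}, ...]. A call has 1 to 10 rows; each row shifts and turns the commanded pose from where the row before left it, along the tool's axes as they then stand; what a row does not reach is not made up. A row lasts 1/10 s, in which the tool goes at most 50 mm and 8.59 degrees, less where a joint would pass 70% of its speed; a pose out of reach is approached as far as the arm can. A call with a gripper value outside its range is refused whole. The fingers move at their own pace and stop on an object; "newtons" is the grip in N (left out, the last holds). Time passes only in rows, so rows that do not move let the fingers close. It gives the time, the measured TCP pose, the force, the opening and the grip force at its end, in the units of the state.
- ctrl.get_obs(): the state, without advancing time (a new reading comes with each control period).
- ctrl.get_image(name): name is "side" or "top"; returns (picture, depth): 384x512x3 uint8, red, green, blue; 384x512 float32, m along the optical axis (not along the pixel's ray), 0 where there is no reading.
- ctrl.camera_info(name): a dict with "camera_matrix" (3x3 intrinsics, pixels), "R" (3x3) and "t" (3): a world point X has camera coordinates R X + t. Camera axes: x right, y down, z forward; pixel columns grow to the right and rows downward; lengths in m; the calibration is good to about 2 mm. A picture is of the moment at which its call begins. camera_info takes no time and is no camera call.
- ctrl.finish_job(): hands the job in; it is judged then, once.
The state is a dict: "t": time; "q": joint angles; "dq": joint speeds; "effort": joint torques, N m; "tool_pos": TCP position; "tool_rot": TCP orientation; "contact_force": force on the tool from outside, world axes, zero at the start; "wrist_torque": the same for the moment, N m; "opening": finger opening in m; "grip_force": force on a finger pad.
Only numpy, scipy, OpenCV 4.12 (cv2) and the standard library are available. Lean on these libraries where they do the work, as an engineer would, in place of code of your own. Each camera call takes 0.05 s, during which the arm holds its last target. There are 200 camera calls.

## Working session

There is one attempt and no reset: what is moved stays moved. The work goes in short steps, Python scripts to look and compute and a tool call to move; the robot and the scene stay as the last step left them, time stands still between calls to the robot, and variables do not carry over. Pictures are saved under pics/ and viewed, at most 10 in all, crops included, and the job is handed in when it is done.

Besides the shell and the picture viewer there is one more tool, called after "Request:" as a command line: name --argument value ..., lists and objects as JSON in quotes. jog_arm: Moves the arm, as the interface text tells. Its arguments: {"type":"object","properties":{"steps":{"type":"array"},"newtons":{"type":"number"}},"required":["steps"]}

```bash
mkdir -p pics; cat > h.py <<'E'
import numpy as np,cv2
from station import ctrl
def cam(n):
    i=ctrl.camera_info(n);return np.array(i["camera_matrix"]),np.array(i["R"]),np.array(i["t"])
def cloud(n,d):
    K,R,t=cam(n);v,u=np.mgrid[0:384,0:512]
    p=np.stack([(u-K[0,2])/K[0,0]*d,(v-K[1,2])/K[1,1]*d,d],-1)
    return (p-t)@R
def save(n,im,crop=None,s=1):
    if crop: im=im[crop[1]:crop[3],crop[0]:crop[2]]
    cv2.imwrite("pics/"+n+".png",cv2.resize(im[...,::-1],None,fx=s,fy=s))
E
python3 - <<'E'
from h import *
for n in("top","side"):
    im,d=ctrl.get_image(n);np.savez(n+"0.npz",im=im,d=d);save(n+"0",im,s=1.5)
    K,R,t=cam(n);print(n,-R.T@t,R[2],K[0,0])
o=ctrl.get_obs();print(o["tool_pos"],o["tool_rot"],o["t"])
E
```

```text
top [ 0.3483005  -0.0264968   1.14633139] [ 0.16950357  0.02293817 -0.98526259] 457.10645058459795
side [ 0.39779883 -0.82538412  0.71047512] [ 0.12023065  0.80704286 -0.57812318] 467.90797284212675
[ 0.21757837 -0.58530214  0.23015697] [-3.09014876e+00 -5.55598433e-01  1.87241861e-04] 0.1
```

View pics/top0.png

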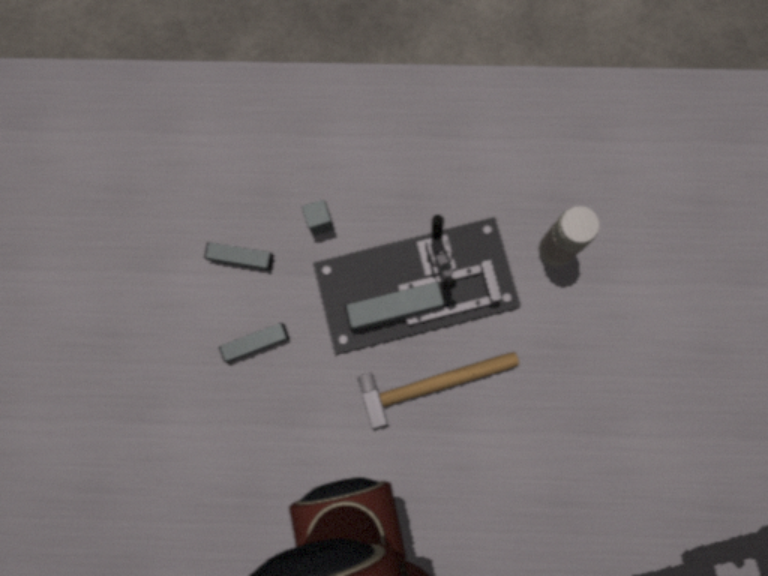

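View pics/side0.png

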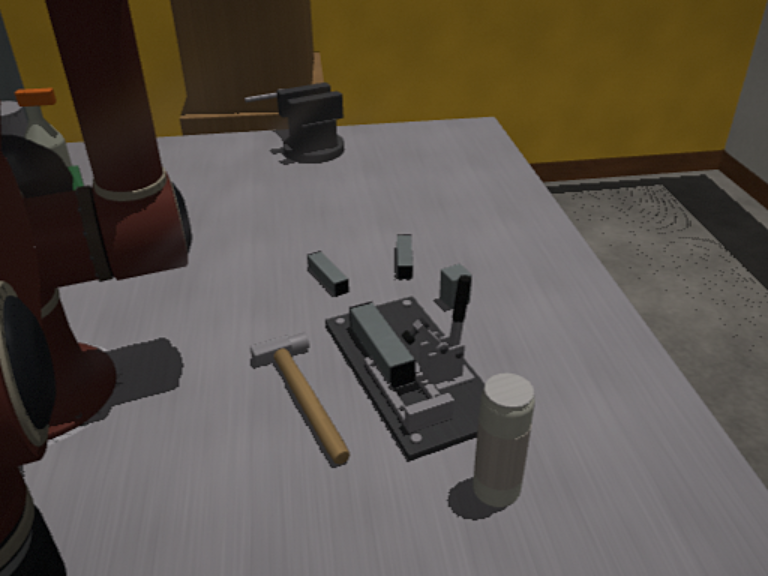

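The top view shows the fixture at about (417,285), with the spray can at (570,235) and the hammer at (440,385). Tube candidates:
- (395,306), in the channel
- (240,256), loose
- (254,342), loose
- (317,217), the offcut

I choose (395,306) because it lies in the fixture. Next I'll measure it and check it in a close crop.

```bash
cat > meas.py <<'E'
from h import *
def rays(n,uv,z):
    K,R,t=cam(n);c=-R.T@t
    d=np.c_[(uv[:,0]-K[0,2])/K[0,0],(uv[:,1]-K[1,2])/K[1,1],np.ones(len(uv))]@R
    return c+d*((z-c[2])/d[:,2])[:,None]
def rect(mask,z,n="top"):
    cs,_=cv2.findContours(mask.astype(np.uint8),cv2.RETR_EXTERNAL,cv2.CHAIN_APPROX_NONE)
    c=max(cs,key=cv2.contourArea)[:,0].astype(float)
    p=rays(n,c,z)[:,:2].astype(np.float32)
    return cv2.minAreaRect(p)
E
python3 - <<'E'
from meas import *
f=np.load("top0.npz");im,d=f["im"],f["d"];P=cloud("top",d);Z=P[...,2]
v,u=np.mgrid[0:384,0:512]
roi=(u>195)&(u<355)&(v>135)&(v<245)
print("bench z",np.median(Z[260:290,360:450]))
g=im.astype(int).sum(2)
dark=roi&(g<230)
print("greys bench/plate/tube",g[280,400],g[180,300],g[205,260],im[205,260],"Z",Z[180,300],Z[205,260])
plate=roi&(Z>0.005)&(d>0)
plate=cv2.morphologyEx(plate.astype(np.uint8),cv2.MORPH_OPEN,np.ones((3,3)))
cs,_=cv2.findContours(cv2.morphologyEx(dark.astype(np.uint8),cv2.MORPH_CLOSE,np.ones((15,15))),cv2.RETR_EXTERNAL,cv2.CHAIN_APPROX_NONE)
mk=cv2.morphologyEx(dark.astype(np.uint8),cv2.MORPH_CLOSE,np.ones((15,15)))
r=rect(mk,0.012);print("plate dark",r,cv2.boxPoints(r))
r=rect(plate,0.012);print("plate depth",r)
tb=roi&(u<298)&(Z>0.045)&(Z<0.060)&(u<300)
tb=cv2.morphologyEx(tb.astype(np.uint8),cv2.MORPH_OPEN,np.ones((3,3)))
r=rect(tb,0.052);print("tube",r,cv2.boxPoints(r))
# handle top points
hp=P[roi&(Z>0.11)];print("high",len(hp),hp[np.argsort(-hp[:,2])][::max(1,len(hp)//15)].round(3))
# corner screws + bystanders
for nm,(a,b,c,e),zr in(("can",(355,130,405,185),(0.1,.2)),("hammer",(235,230,350,290),(0.008,.06)),("offcut",(195,130,225,160),(0.03,.08))):
    q=P[b:e,a:c].reshape(-1,3);q=q[(q[:,2]>zr[0])&(q[:,2]<zr[1])]
    print(nm,cv2.minAreaRect(q[:,:2].astype(np.float32)),q[:,2].max())
save("crop1",im,(190,120,370,250),4)
E
```

```text
bench z -0.00024622011098218374
greys bench/plate/tube 352 270 334 [110 112 112] Z 0.12732882213056665 0.056706870858355934
plate dark ((0.5737720727920532, -0.029444172978401184), (0.22572064399719238, 0.3159545660018921), 15.837127685546875) [[ 0.4220832   0.09173651]
 [ 0.50830835 -0.21222486]
 [ 0.72546095 -0.15062486]
 [ 0.6392358   0.15333651]]
plate depth ((0.557984471321106, -0.03307178616523743), (0.18816430866718292, 0.3195044994354248), 15.899693489074707)
tube ((0.5036582350730896, -0.0028784945607185364), (0.04064669460058212, 0.1596331000328064), 15.821139335632324) [[ 0.462344    0.06837354]
 [ 0.50586563 -0.08521225]
 [ 0.5449725  -0.07413053]
 [ 0.50145084  0.07945526]]
high 297 [[ 0.348 -0.026  1.146]
 [ 0.348 -0.026  1.146]
 [ 0.348 -0.026  1.146]
 [ 0.348 -0.026  1.146]
 [ 0.618 -0.062  0.183]
 [ 0.605 -0.065  0.181]
 [ 0.608 -0.06   0.178]
 [ 0.602 -0.068  0.166]
 [ 0.604 -0.059  0.15 ]
 [ 0.601 -0.062  0.135]
 [ 0.554 -0.084  0.129]
 [ 0.603 -0.058  0.126]
 [ 0.544 -0.091  0.124]
 [ 0.603 -0.074  0.119]
 [ 0.529 -0.089  0.115]
 [ 0.599 -0.061  0.112]]
can ((0.6113476157188416, -0.2709198296070099), (0.057181715965270996, 0.057761672884225845), 87.85258483886719) 0.17542201094168575
hammer ((0.41186824440956116, -0.07277822494506836), (0.13852445781230927, 0.25942495465278625), 18.158266067504883) 0.03189332513852399
offcut ((0.650578498840332, 0.13011270761489868), (0.04064977169036865, 0.04006761312484741), 19.074108123779297) 0.06525716802146186
```

View pics/crop1.png

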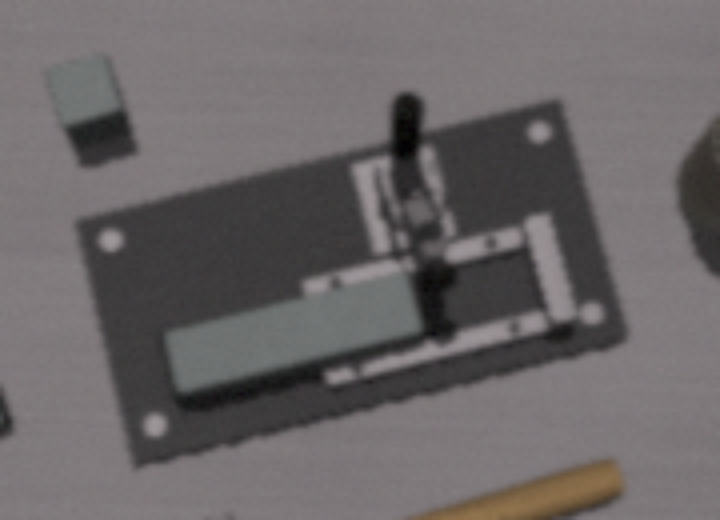

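Plate yaw is 15.8°. The tube measures 40.6×159.6 mm, which matches, with its origin at fixture y≈+44 mm, so the push is about 74 mm. The fixture origin is about (0.515,-0.045). The handle grip was seen at (0.606,-0.062), as predicted. The crop confirms the chosen tube sits in the rails with the handle behind it. I'm turning the tool to the fixture axes and travelling over the tube's +y end.

Request:
jog_arm --steps '[{"delta_rot": [0,0,4.6],"linear": [0,0,0],"grip": 0},{"delta_rot": [0,0,0],"linear": [0.024,-0.0335,0],"grip": 0},{"delta_rot": [0,0,0],"linear": [0.024,-0.0335,0],"grip": 0},{"delta_rot": [0,0,0],"linear": [0.024,-0.0335,0],"grip": 0},{"delta_rot": [0,0,0],"linear": [0.024,-0.0335,0],"grip": 0},{"delta_rot": [0,0,0],"linear": [0.024,-0.0335,0],"grip": 0},{"delta_rot": [0,0,0],"linear": [0.024,-0.0335,0],"grip": 0},{"delta_rot": [0,0,0],"linear": [0.024,-0.0335,0],"grip": 0},{"delta_rot": [0,0,0],"linear": [0.024,-0.0335,0],"grip": 0},{"delta_rot": [0,0,0],"linear": [0.024,-0.0335,0],"grip": 0}]'

```text
t: 1.1
tool_pos: [0.3436, -0.2352, 0.2308]
tool_rot: [-3.112, -0.431, 0.0]
contact_force: [1.6, -0.2, -0.5]
opening: -0.0001
grip_force: 0.0
```

Request:
jog_arm --steps '[{"delta_rot": [0,0,0],"linear": [0.024,-0.0335,0],"grip": 0},{"delta_rot": [0,0,0],"linear": [0.024,-0.0335,0],"grip": 0},{"delta_rot": [0,0,0],"linear": [0.024,-0.0335,0],"grip": 0},{"delta_rot": [0,0,0],"linear": [0.024,-0.0335,0],"grip": 0},{"delta_rot": [0,0,0],"linear": [0.024,-0.0335,0],"grip": 0},{"delta_rot": [0,0,0],"linear": [0.024,-0.0335,0],"grip": 0},{"delta_rot": [0,0,0],"linear": [0.024,-0.0335,0],"grip": 0},{"delta_rot": [0,0,0],"linear": [0.024,-0.0335,0],"grip": 0},{"delta_rot": [0,0,0],"linear": [0.024,-0.0335,0],"grip": 0},{"delta_rot": [0,0,0],"linear": [0,0,0],"grip": 0}]'

```text
t: 2.1
tool_pos: [0.4696, 0.1156, 0.2307]
tool_rot: [-3.109, -0.44, 0.002]
contact_force: [0.1, -0.7, -0.2]
opening: -0.0001
grip_force: 0.0
```

```bash
cat > st.py <<'E'
from h import *
from scipy.spatial.transform import Rotation as Ro
o=ctrl.get_obs();p=np.array(o["tool_pos"])
fx=np.array([.962,.272]);fy=np.array([-.272,.962]);r=p[:2]-[.5154,-.0452]
print("t",o["t"],"fix xyz mm",(1000*np.r_[r@fx,r@fy,p[2]]).round(1),"F",np.round(o["contact_force"],1),"open",o["opening"])
print(Ro.from_rotvec(o["tool_rot"]).as_matrix().round(3))
E
python3 st.py
```

```text
t 2.1 fix xyz mm [ -0.3 167.1 230.7] F [ 0.1 -0.7 -0.2] open -6.445236779639456e-05
[[ 0.961  0.277 -0.001]
 [ 0.277 -0.961  0.001]
 [-0.001 -0.002 -1.   ]]
```

Request:
jog_arm --steps '[{"delta_rot": [0,0,0],"linear": [0,0,0.03],"grip": 0},{"delta_rot": [0,0,0],"linear": [0,0,0.03],"grip": 0},{"delta_rot": [0,0,0],"linear": [0,0,0.03],"grip": 0},{"delta_rot": [0,0,0],"linear": [0,0,0.03],"grip": 0},{"delta_rot": [0,0,0],"linear": [0,0,0.03],"grip": 0},{"delta_rot": [0,0,0],"linear": [0,0,0.03],"grip": 0},{"delta_rot": [0,0,0],"linear": [0,0,0.02],"grip": 0},{"delta_rot": [0,0,0],"linear": [0,0,0],"grip": 0}]'

```text
t: 2.9
tool_pos: [0.4659, 0.1111, 0.0276]
tool_rot: [-3.112, -0.43, 0.013]
contact_force: [-0.7, -0.1, 0.6]
opening: 0.0002
grip_force: 0.0
```

Request:
jog_arm --steps '[{"delta_rot": [0,0,0],"linear": [0,0.008,0],"grip": 0},{"delta_rot": [0,0,0],"linear": [0,0.005,0],"grip": 0},{"delta_rot": [0,0,0],"linear": [0,0.004,0],"grip": 0},{"delta_rot": [0,0,0],"linear": [0,0.004,0],"grip": 0},{"delta_rot": [0,0,0],"linear": [0,0.004,0],"grip": 0},{"delta_rot": [0,0,0],"linear": [0,0.004,0],"grip": 0},{"delta_rot": [0,0,0],"linear": [0,0.004,0],"grip": 0},{"delta_rot": [0,0,0],"linear": [0,0.004,0],"grip": 0}]'

```text
t: 3.7
tool_pos: [0.4798, 0.0767, 0.0318]
tool_rot: [-3.111, -0.431, -0.001]
contact_force: [-0.0, 4.9, 3.6]
opening: -0.0001
grip_force: 2.3
```

```bash
python3 st.py
```

```text
t 3.7 fix xyz mm [ -1.1 126.9  31.8] F [-0.   4.9  3.6] open -7.855259237159671e-05
[[ 0.962  0.272  0.   ]
 [ 0.272 -0.962  0.001]
 [ 0.001 -0.001 -1.   ]]
```

Request:
jog_arm --steps '[{"delta_rot": [0,0,0],"linear": [0,0.005,0],"grip": 0},{"delta_rot": [0,0,0],"linear": [0,0.005,0],"grip": 0},{"delta_rot": [0,0,0],"linear": [0,0.005,0],"grip": 0},{"delta_rot": [0,0,0],"linear": [0,0.005,0],"grip": 0},{"delta_rot": [0,0,0],"linear": [0,0.005,0],"grip": 0},{"delta_rot": [0,0,0],"linear": [0,0.005,0],"grip": 0},{"delta_rot": [0,0,0],"linear": [0,0.005,0],"grip": 0},{"delta_rot": [0,0,0],"linear": [0,0.005,0],"grip": 0},{"delta_rot": [0,0,0],"linear": [0,0.005,0],"grip": 0}]'

```text
t: 4.6
tool_pos: [0.4918, 0.0326, 0.0313]
tool_rot: [-3.112, -0.431, 0.0]
contact_force: [-1.2, 5.3, 3.0]
opening: -0.0001
grip_force: 2.4
```

```bash
python3 - <<'E'
import st
from meas import *
im,d=ctrl.get_image("side");np.savez("side1.npz",im=im,d=d);save("side1",im,(180,160,380,330),4)
E
```

```text
t 4.6 fix xyz mm [-1.6 81.3 31.3] F [-1.2  5.3  3. ] open -0.0001349887786484679
[[ 0.962  0.272 -0.   ]
 [ 0.272 -0.962 -0.   ]
 [-0.    -0.    -1.   ]]
```

View pics/side1.png

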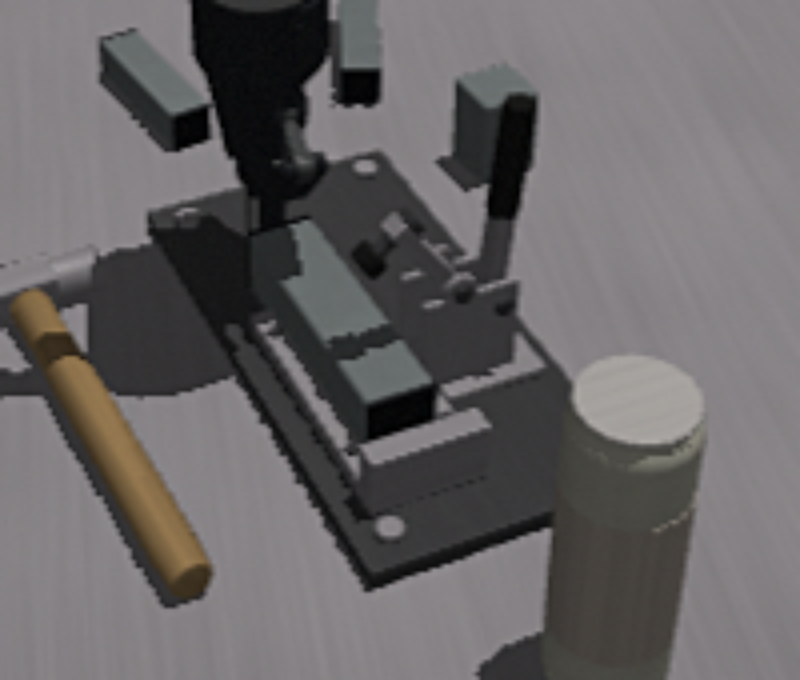

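The side crop shows the tube level in the rails with its end at about (400,410), roughly 20–25 mm short of the stop at (425,445). The clamp is still open. I'll keep pushing more slowly.

Request:
jog_arm --steps '[{"delta_rot": [0,0,0],"linear": [0,0.004,0],"grip": 0},{"delta_rot": [0,0,0],"linear": [0,0.004,0],"grip": 0},{"delta_rot": [0,0,0],"linear": [0,0.003,0],"grip": 0},{"delta_rot": [0,0,0],"linear": [0,0.003,0],"grip": 0},{"delta_rot": [0,0,0],"linear": [0,0.002,0],"grip": 0},{"delta_rot": [0,0,0],"linear": [0,0.002,0],"grip": 0}]'

```text
t: 5.25
tool_pos: [0.4965, 0.0155, 0.0312]
tool_rot: [-3.112, -0.431, 0.001]
contact_force: [-1.0, 4.3, 1.1]
opening: 0.0001
grip_force: 1.9
```

Request:
jog_arm --steps '[{"delta_rot": [0,0,0],"linear": [0,0.001,0],"grip": 0},{"delta_rot": [0,0,0],"linear": [0,0.001,0],"grip": 0}]'

```text
t: 5.45
tool_pos: [0.4967, 0.0148, 0.0312]
tool_rot: [-3.109, -0.43, 0.001]
contact_force: [-2.5, 10.7, 3.1]
opening: 0.0003
grip_force: 5.2
```

Request:
jog_arm --steps '[{"delta_rot": [0,0,0],"linear": [0,0.001,0],"grip": 0},{"delta_rot": [0,0,0],"linear": [0,0.001,0],"grip": 0}]'

```text
t: 5.65
tool_pos: [0.4967, 0.0147, 0.0312]
tool_rot: [-3.105, -0.429, 0.003]
contact_force: [-4.8, 17.1, 5.6]
opening: 0.0001
grip_force: 8.9
```

The force rises with no further motion and the tool sits at fixture y≈63 mm, so the tube has butted. I'll back off, rise and look.

Request:
jog_arm --steps '[{"delta_rot": [0,0,0],"linear": [0,-0.01,0],"grip": 0},{"delta_rot": [0,0,0],"linear": [0,-0.02,0],"grip": 0},{"delta_rot": [0,0,0],"linear": [0,0,-0.04],"grip": 0},{"delta_rot": [0,0,0],"linear": [0,0,-0.04],"grip": 0},{"delta_rot": [0,0,0],"linear": [0,0,-0.04],"grip": 0},{"delta_rot": [0,0,0],"linear": [0,0,-0.04],"grip": 0},{"delta_rot": [0,0,0],"linear": [0,0,-0.04],"grip": 0},{"delta_rot": [0,0,0],"linear": [0,0,0],"grip": 0}]'

```text
t: 6.45
tool_pos: [0.4931, 0.0398, 0.2388]
tool_rot: [3.107, 0.43, 0.02]
contact_force: [0.5, -0.3, 0.8]
opening: -0.0003
grip_force: 0.0
```

```bash
python3 - <<'E'
import st
from meas import *
im,d=ctrl.get_image("top");P=cloud("top",d);Z=P[...,2]
v,u=np.mgrid[0:384,0:512];F=np.array([.5154,-.0452])
X=(P[...,:2]-F)@np.array([.962,.272]);Y=(P[...,:2]-F)@np.array([-.272,.962])
m=(d>0)&(abs(X)<.03)&(Z>.045)&(Z<.06)&(abs(Y)<.2)
print("tube-top y range",np.percentile(Y[m],[0,1,50,99,100]).round(4),m.sum())
m=(d>0)&(abs(X-.08)<.03)&(Z>.13)&(Z<.2)&(abs(Y+.045)<.03)
print("handle",X[m].mean(),Y[m].mean(),Z[m].max(),m.sum())
im,d=ctrl.get_image("side");save("side2",im,(180,160,380,330),4)
E
```

```text
t 6.45 fix xyz mm [  1.7  87.8 238.8] F [ 0.5 -0.3  0.8] open -0.0002957140452720756
[[ 0.962  0.272  0.013]
 [ 0.272 -0.962 -0.003]
 [ 0.012  0.007 -1.   ]]
tube-top y range [-0.126  -0.1245 -0.0391  0.0442  0.0496] 1130
handle 0.08242001593822453 -0.04331670578471067 0.18450969680598586 106
```

View pics/side2.png

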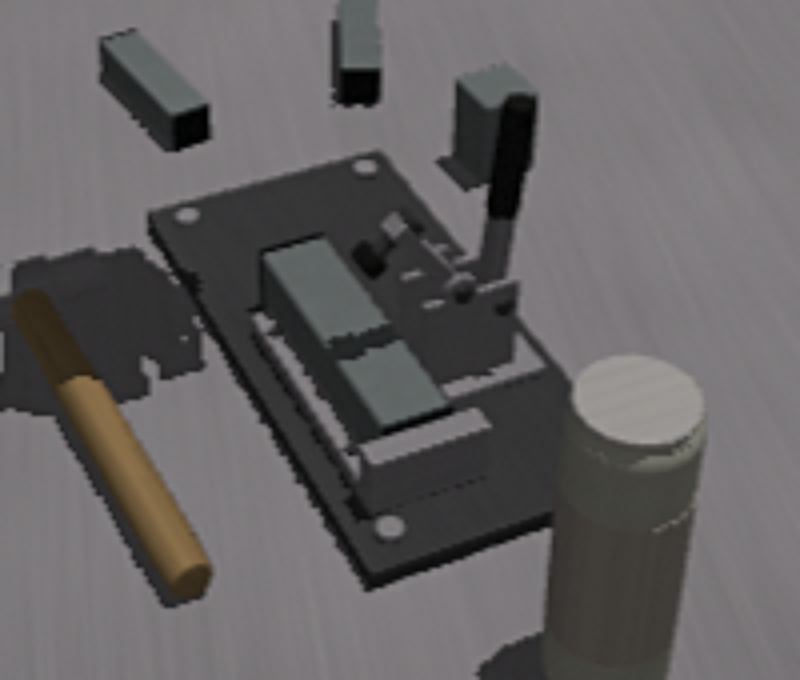

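The side crop shows the tube's end against the stop at (425,420), the handle upright at (510,150) and the arm raised at (385,240). The +y end measures about 50 mm, so the tube is home. Next I'll move to the tube side of the handle.

Request:
jog_arm --steps '[{"delta_rot": [0,0,0],"linear": [0.01,0.028,0],"grip": 0},{"delta_rot": [0,0,0],"linear": [0.01,0.028,0],"grip": 0},{"delta_rot": [0,0,0],"linear": [0.01,0.028,0],"grip": 0},{"delta_rot": [0,0,0],"linear": [0.01,0.028,0],"grip": 0},{"delta_rot": [0,0,0],"linear": [0.01,0.026,0],"grip": 0},{"delta_rot": [0,0,0],"linear": [0,0,0],"grip": 0},{"delta_rot": [0,0,0],"linear": [0,0,0],"grip": 0}]'

```text
t: 7.25
tool_pos: [0.5741, -0.0786, 0.2288]
tool_rot: [-3.111, -0.43, 0.006]
contact_force: [0.1, 0.0, -0.1]
opening: -0.0004
grip_force: 0.0
```

```bash
python3 st.py
```

```text
t 7.25 fix xyz mm [ 47.4 -48.1 228.8] F [ 0.1  0.  -0.1] open -0.00036348319348854913
[[ 0.963  0.271 -0.004]
 [ 0.271 -0.963  0.001]
 [-0.004 -0.002 -1.   ]]
```

Request:
jog_arm --steps '[{"delta_rot": [0,0,0],"linear": [0,0,0.025],"grip": 0},{"delta_rot": [0,0,0],"linear": [0,0,0.025],"grip": 0},{"delta_rot": [0,0,0],"linear": [0,0,0.025],"grip": 0},{"delta_rot": [0,0,0],"linear": [0.004,0,0],"grip": 0},{"delta_rot": [0,0,0],"linear": [0.004,0,0],"grip": 0},{"delta_rot": [0,0,0],"linear": [0.004,0,0],"grip": 0},{"delta_rot": [0,0,0],"linear": [0.004,0,0],"grip": 0}]'

```text
t: 7.95
tool_pos: [0.592, -0.074, 0.1584]
tool_rot: [3.11, 0.432, 0.005]
contact_force: [-0.3, 1.0, -0.1]
opening: 0.0001
grip_force: 0.3
```

Request:
jog_arm --steps '[{"delta_rot": [0,0,0],"linear": [0.003,0,0],"grip": 0},{"delta_rot": [0,0,0],"linear": [0.003,0,0],"grip": 0}]'

```text
t: 8.15
tool_pos: [0.5956, -0.073, 0.158]
tool_rot: [3.111, 0.432, -0.006]
contact_force: [-9.1, -2.1, 6.3]
opening: -0.0
grip_force: 4.7
```

```bash
python3 st.py
```

```text
t 8.15 fix xyz mm [ 69.5 -48.6 158. ] F [-9.1 -2.1  6.3] open -2.3458094082284743e-05
[[ 0.962  0.272 -0.003]
 [ 0.272 -0.962 -0.002]
 [-0.004  0.001 -1.   ]]
```

Request:
jog_arm --steps '[{"delta_rot": [0,0,0],"linear": [0.005,-0.001,0.0],"grip": 0},{"delta_rot": [0,0,0],"linear": [0.005,-0.001,0.0005],"grip": 0},{"delta_rot": [0,0,0],"linear": [0.005,-0.001,0.0005],"grip": 0},{"delta_rot": [0,0,0],"linear": [0.005,0,0.001],"grip": 0},{"delta_rot": [0,0,0],"linear": [0.005,0,0.0015],"grip": 0},{"delta_rot": [0,0,0],"linear": [0.005,0,0.0015],"grip": 0},{"delta_rot": [0,0,0],"linear": [0.005,0,0.002],"grip": 0},{"delta_rot": [0,0,0],"linear": [0.005,0,0.002],"grip": 0}]'

```text
t: 8.95
tool_pos: [0.6333, -0.0607, 0.1482]
tool_rot: [3.108, 0.43, -0.006]
contact_force: [-6.3, -5.8, 2.3]
opening: -0.0
grip_force: 4.0
```

```bash
python3 st.py
```

```text
t 8.95 fix xyz mm [109.2 -47.  148.2] F [-6.3 -5.8  2.3] open -4.6498111771505714e-05
[[ 0.962  0.272 -0.003]
 [ 0.271 -0.962 -0.004]
 [-0.004  0.003 -1.   ]]
```

Request:
jog_arm --steps '[{"delta_rot": [0,0,0],"linear": [0.005,0,0.0025],"grip": 0},{"delta_rot": [0,0,0],"linear": [0.005,0,0.0025],"grip": 0},{"delta_rot": [0,0,0],"linear": [0.005,0,0.003],"grip": 0},{"delta_rot": [0,0,0],"linear": [0.005,0,0.0035],"grip": 0},{"delta_rot": [0,0,0],"linear": [0.0045,0,0.004],"grip": 0},{"delta_rot": [0,0,0],"linear": [0.0045,0,0.004],"grip": 0}]'

```text
t: 9.55
tool_pos: [0.6622, -0.0513, 0.1283]
tool_rot: [3.111, 0.431, -0.001]
contact_force: [-1.7, -1.8, 1.7]
opening: 0.0
grip_force: 1.3
```

```bash
python3 st.py
```

```text
t 9.55 fix xyz mm [139.5 -45.8 128.3] F [-1.7 -1.8  1.7] open 2.679602140381997e-05
[[ 0.962  0.272 -0.   ]
 [ 0.272 -0.962 -0.001]
 [-0.     0.001 -1.   ]]
```

Request:
jog_arm --steps '[{"delta_rot": [0,0,0],"linear": [0.004,0,0.005],"grip": 0},{"delta_rot": [0,0,0],"linear": [0.004,0,0.005],"grip": 0},{"delta_rot": [0,0,0],"linear": [0.003,0,0.005],"grip": 0},{"delta_rot": [0,0,0],"linear": [0.003,0,0.005],"grip": 0},{"delta_rot": [0,0,0],"linear": [0.002,0,0.005],"grip": 0},{"delta_rot": [0,0,0],"linear": [0.002,0,0.005],"grip": 0}]'

```text
t: 10.15
tool_pos: [0.6794, -0.0457, 0.0973]
tool_rot: [-3.112, -0.432, -0.0]
contact_force: [-0.3, 0.5, -0.5]
opening: -0.0002
grip_force: 0.0
```

```bash
python3 - <<'E'
import st
from meas import *
im,d=ctrl.get_image("side");save("side3",im,(180,130,380,300),4)
E
```

```text
t 10.15 fix xyz mm [157.6 -45.1  97.3] F [-0.3  0.5 -0.5] open -0.00016250319531669108
[[ 0.962  0.272  0.   ]
 [ 0.272 -0.962  0.   ]
 [ 0.    -0.    -1.   ]]
```

View pics/side3.png

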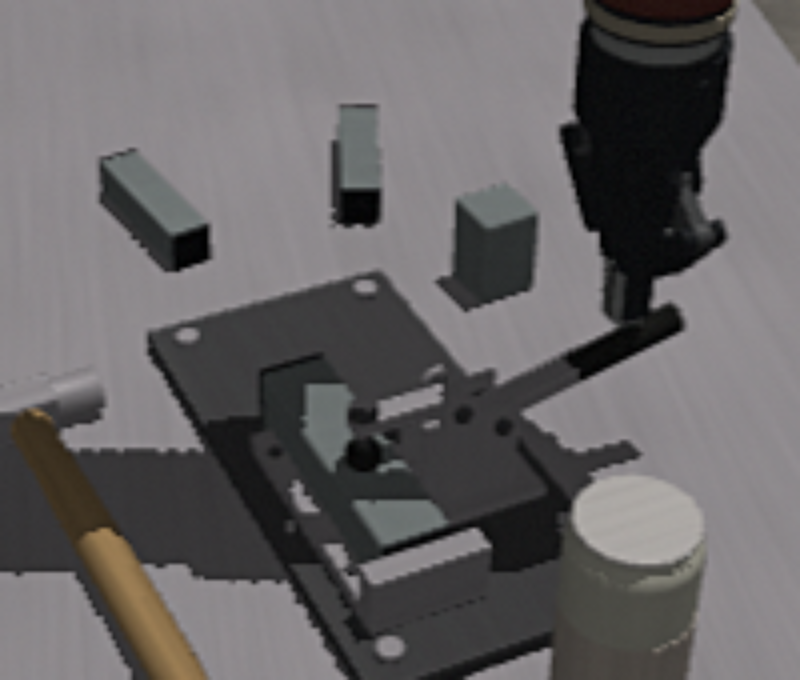

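The crop shows the handle near level at (620,340), the foot on the tube at (365,455) and the tool force gone, so the clamp has snapped over. I'll raise clear, then verify from the top.

Request:
jog_arm --steps '[{"delta_rot": [0,0,0],"linear": [0,0,-0.02],"grip": 0},{"delta_rot": [0,0,0],"linear": [0,0,-0.04],"grip": 0},{"delta_rot": [0,0,0],"linear": [0,0,-0.04],"grip": 0},{"delta_rot": [0,0,0],"linear": [0.02,-0.03,-0.04],"grip": 0},{"delta_rot": [0,0,0],"linear": [0.02,-0.03,-0.03],"grip": 0},{"delta_rot": [0,0,0],"linear": [0.02,-0.03,0],"grip": 0},{"delta_rot": [0,0,0],"linear": [0,-0.03,0],"grip": 0},{"delta_rot": [0,0,0],"linear": [0,-0.03,0],"grip": 0},{"delta_rot": [0,0,0],"linear": [0,0,0],"grip": 0},{"delta_rot": [0,0,0],"linear": [0,0,0],"grip": 0}]'

```text
t: 11.2
tool_pos: [0.6953, 0.1127, 0.2649]
tool_rot: [3.111, 0.433, 0.0]
contact_force: [0.3, 0.0, 0.2]
opening: -0.0001
grip_force: 0.0
```

```bash
python3 - <<'E'
import st
from meas import *
F=np.array([.5154,-.0452])
for n in("side","top"):
    im,d=ctrl.get_image(n);P=cloud(n,d);Z=P[...,2]
    X=(P[...,:2]-F)@np.array([.962,.272]);Y=(P[...,:2]-F)@np.array([-.272,.962])
    m=(d>0)&(X>.12)&(X<.2)&(Z>.03)&(Z<.15)&(abs(Y+.045)<.025)
    if m.sum()>5:
        k=np.polyfit(X[m],Z[m],1);print(n,"handle n",m.sum(),"slope theta",np.pi/2-np.arctan(k[0])-.1,"max x,z",X[m].max(),Z[m].max())
    m=(d>0)&(abs(X)<.025)&(Z>.045)&(Z<.06)&(abs(Y)<.2)
    print(n,"tube y",np.percentile(Y[m],[0,1,99,100]).round(4))
save("top4",im,(190,100,370,250),4)
E
```

```text
t 11.2 fix xyz mm [216.  103.  264.9] F [0.3 0.  0.2] open -0.0001065109280465623
[[ 0.962  0.273  0.   ]
 [ 0.273 -0.962 -0.   ]
 [-0.     0.    -1.   ]]
side handle n 263 slope theta 1.2410513393271314 max x,z 0.19356344872569584 0.09865261925300316
side tube y [-0.1294 -0.1276  0.0477  0.0506]
top handle n 230 slope theta 1.238642881793996 max x,z 0.19251433742325708 0.10155919491719115
top tube y [-0.1259 -0.1242  0.0483  0.0501]
```

View pics/top4.png

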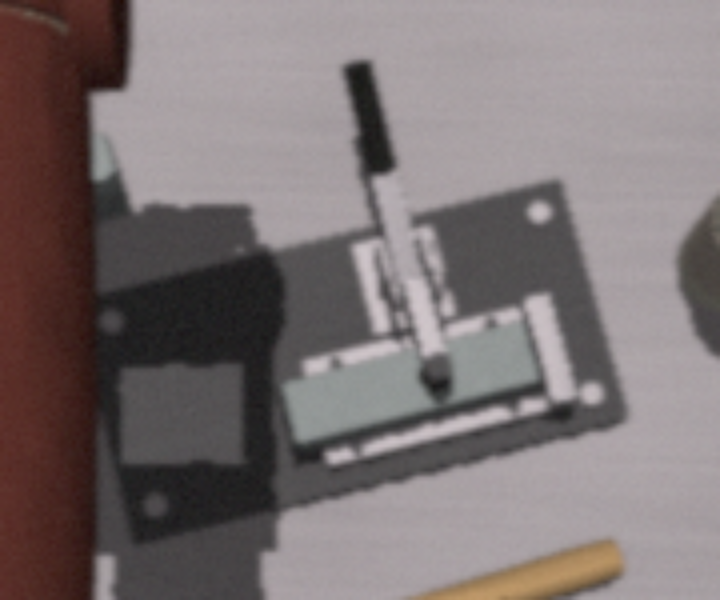

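The top crop shows the tube against the stop at (540,350), the foot on it at (435,375), and the handle over at 1.24 rad, which is locked. The arm is clear at z = 0.265.

```bash
python3 -c "
from station import ctrl;print(ctrl.finish_job())"
```

```text
the job is handed in; nothing more can be done
None
```

The job is handed in at about 11 s: the tube measured butted against the stop, the clamp handle locked at about 1.24 rad with the foot on the tube, and the arm clear. The foot's pressing force could not be measured, and the can, offcut and hammer were not re-measured at the end.

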